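Stand the torch gas cylinder up against the bench stop

TASK

Gas cylinders should not be left lying about: stand the blue one upright on its base against the wooden bench stop. Slide its base up to the stop as it lies, then raise the black ball cap so that it tips up with the base braced by the stop and staying down on the bench, and leave it standing free, close to the stop. Leave the orange cylinder lying as it is.

Things in the scene. Friction and masses are not known exactly. Their poses are not given: they have to be found in the camera images.
- gas: Blue gas cylinder, white band, 0.3 to 0.65 kg, lying base towards the stop, 30 to 50 mm short of it; can roll. Body 52 mm diameter, 118 mm long, then 10 mm shoulder, 14 mm brass neck, black ball cap 30 mm in diameter; 175 mm overall. Origin: centre of the flat base (26 mm above the bench lying, 0 standing). Its x axis runs from base to cap. Pinched by the ball it turns freely in the fingers.
- gas_cap (a point): Centre of the blue cylinder's black ball cap (ball diameter 30 mm), on the cylinder's axis, 160 mm from the base.
- stop: Wooden batten fixed to the bench, 360 mm long (its y), 60 mm high, 40 mm thick, red dogs behind. Origin: on the bench, middle of the face that looks to the robot and the cylinders; x axis points level from that face into the wood, away from the robot; z up. Standing against it, the cylinder's base centre is 26 mm in front of the face.
- other: Orange gas cylinder of the same shape, size and frame as the blue one, lying beside it, about 160 mm away along the stop; either may be on the left. Bystander, to be left as it is.

How it is judged (in metres and radians):
On the way, in this order (a step that is already met when the one before it is completed fails the run):
1. the blue cylinder, still lying (within 20 degrees of level), has its base at the stop (base centre within 15 mm of the face) (x of gas in the frame of stop above -0.015 m and y of gas in the frame of stop between -0.17 and 0.17 m and angle between gas's own x axis and vertical between 1.22 and 1.92 rad), for 0.2 s.
2. it is raised more than 40 degrees, with its base still by the stop (base centre within 45 mm of the face) and down on the bench (angle between gas's own x axis and vertical below 0.87 rad and x of gas in the frame of stop between -0.045 and 0 m and height (world z) of gas below 0.045 m), for 0.1 s.
At the end, for the whole second after the job is handed in: The blue cylinder stands on its base on the bench, upright within 10 degrees, in front of the stop and no more than 20 mm from touching it (base centre within 46 mm of the face), at rest; the orange cylinder lies within 25 mm of where it was (angle between gas's own x axis and vertical below 0.17 rad and height (world z) of gas below 0.008 m and x of gas in the frame of stop between -0.046 and 0 m and y of gas in the frame of stop between -0.18 and 0.18 m and linear speed of gas below 0.02 m/s and angular speed of gas below 0.2 rad/s and distance of other from where it was at the start of the episode below 0.025 m and angle between other's own x axis and vertical above 1.4 rad).
It fails at once if the blue cylinder's base is lifted clear of the bench (base centre more than 55 mm above it) (height (world z) of gas above 0.055 m).
It fails at once if the orange cylinder is moved more than 25 mm (distance of other from where it was at the start of the episode above 0.025 m).
It also fails if it takes over 43 s, if anything falls off the work surface, if the arm or the gripper's body presses on something with over 40 N, if the wrist force passes 120 N, or if a joint passes its speed limit or range.

ROBOT

A 6-joint arm with a two-finger parallel gripper is mounted at the origin on the work surface. World frame = base frame: x ahead of the robot, y to its left, z up, the work surface at z = 0. Lengths are in mm, angles in rad, forces in N, time in s.
With the tool pointing down it reaches from about 350 to 925 mm from the base axis. Payload 6.4 kg.
Tool frame: the origin (TCP) lies between the finger pads; the fingertips stand 19 mm ahead of it and the grasp point (between the pads) is the TCP; z points along the fingers, y is the direction in which the jaws open and shut (so a half turn about z gives the same grasp; the last joint's range is limited). The gripper opens to 85 mm and grips with 20 to 120 N. Pads are 22 mm wide; open, the fingers measure 114 mm over their backs; the gripper's body (76 mm by 85 mm) begins 54 mm behind the grasp point. The pads swing forward as they close: fully open they stand 13 mm farther back than shut.
Start: joints at [0.99, 0.245, 1.558, -0, 1.339, -0.174], TCP at [257.186, 596.967, 250.29] pointing down, gripper open.
Joint ranges: [-3.13, 3.13], [-1.02, 2.26], [0.13, 2.54], [-0.95, 4.09], [0.21, 2.88], [-2.74, 2.74]. Speed limits (rad/s): [2.57, 2.57, 3.14, 3.14, 3.14, 3.14].

INTERFACE

Orientations are given as [roll, pitch, yaw] about the fixed x, y, z axes, in that order (R = Rz(yaw) Ry(pitch) Rx(roll)).
In Python, from plant import monitor, eyes, workorder gives the robot as it stands. The module is installed in compiled form; this text tells all that it offers.
- The arm moves only by the shell command python3 -m pendant 'ROWS'. ROWS is JSON, a list of rows, each a list of 5 numbers: the gripper's target within -1 to 1 (shut at 1, half-way at 0, fully open at -1), then the shift along the tool's x, y, z in mm, then the turn about the tool's z in degrees. In form: [[fingers, x, y, z, twist], ...]. A call has 1 to 8 rows; each row shifts and turns the pose as measured when the row begins, along the tool's axes as they then stand; what a row does not reach is not made up. A row lasts 1/10 s, in which the tool goes at most 50 mm and 8.59 degrees, less where a joint would pass 70% of its speed; a pose out of reach is approached as far as the arm can. A call with a gripper value outside its range is refused whole. The fingers move at their own pace and stop on an object; the grip force is fixed at half the most. Time passes only in rows, so rows that do not move let the fingers close. It gives the time, the measured TCP pose, the force and the opening at its end, in the units of the state.
- monitor.sense(): the state, without advancing time (a new reading comes with each control period).
- eyes.snapshot(name): name is "scene" or "top" or "wrist"; returns the picture (480x640x3 uint8, red, green, blue); there is no depth.
- eyes.get_calibration(name): a dict with "vfov" (degrees; the focal length in pixels is half the picture's height over the tangent of half this angle, whatever the lens; pixels are square), "cx", "cy" (the principal point, pixels), "k1" (the pictures are not rectified: a ray, as slopes to the right and down, at radius r is drawn at 1 + k1 r^2 times it, then the intrinsics apply), "R" (3x3) and "t" (3): a world point X has camera coordinates R X + t. Camera axes: x right, y down, z forward; pixel columns grow to the right and rows downward; lengths in mm; the calibration is good to about 2 mm. A picture is of the moment at which its call begins: read the wrist's pose just before it. get_calibration takes no time and is no camera call; for the wrist camera it gives the pose at the moment of the call.
- workorder.finish_job(): hands the job in, once; it reports no verdict.
The state is a dict: "time": time; "q": joint angles; "joint_vel": joint speeds; "tau": joint torques, N m; "position": TCP position; "ee_rot": TCP orientation; "wrist_force": force on the tool from outside, world axes, zero at the start; "wrist_torque": the same for the moment, N m; "gripper_width": finger opening in mm.
Only numpy, scipy, OpenCV 4.12 (cv2) and the standard library are available. Lean on these libraries where they do the work, as an engineer would, in place of code of your own. Each camera call takes 0.05 s, during which the arm holds its last target. There are 200 camera calls.

## Working session

There is one attempt and no reset: what is moved stays moved. The work goes in short steps, Python scripts to look and compute and a shell command to move; the robot and the scene stay as the last step left them, time stands still between calls to the robot, and variables do not carry over. Pictures are saved under pics/ and viewed, about 8 in all and at most 12, crops included, and the job is handed in when it is done.

```bash
mkdir -p pics; cat > h.py <<'E'
from plant import monitor, eyes, workorder
import numpy as np, cv2
def snap(n,f):
    c=eyes.get_calibration(n); im=eyes.snapshot(n); cv2.imwrite('pics/'+f,im[:,:,::-1]); return im,c
def K(c):
    f=240/np.tan(np.radians(c['vfov'])/2); return np.array([[f,0,c['cx']],[0,f,c['cy']],[0,0,1]])
def px2w(c,uv,z):
    p=cv2.undistortPoints(np.array([[uv]],float),K(c),np.array([c['k1'],0,0,0.]),).ravel()
    R=np.array(c['R']);t=np.array(c['t']); d=R.T@np.array([p[0],p[1],1]); o=-R.T@t
    return o+d*(z-o[2])/d[2]
def w2px(c,X):
    R=np.array(c['R']);t=np.array(c['t'])
    return cv2.projectPoints(np.array([X],float),cv2.Rodrigues(R)[0],t,K(c),np.array([c['k1'],0,0,0.]))[0].ravel()
E
python3 - <<'E'
from h import *
s=monitor.sense(); print({k:np.round(v,3).tolist() for k,v in s.items()})
for n in ['top','scene']:
    im,c=snap(n,n+'1.png'); print(n,c)
E
```

```text
{'time': 0.0, 'q': [0.99, 0.246, 1.559, 0.0, 1.339, -0.174], 'joint_vel': [0.004, -0.0, 0.001, -0.0, 0.001, -0.001], 'tau': [0.001, -42.951, -32.613, -0.0, 0.005, 0.0], 'position': [256.869, 596.518, 249.179], 'ee_rot': [-3.14, -0.0, 2.735], 'wrist_force': [0.009, 0.453, -0.618], 'wrist_torque': [0.01, 0.116, -0.003], 'gripper_width': 85.544}
top {'vfov': 43.402916564617136, 'cx': 315.54953241255936, 'cy': 240.17586283328288, 'k1': -0.05883283802827195, 'R': array([[-0.16847517, -0.98568998, -0.00560222],
       [-0.96244615,  0.16572437, -0.21501824],
       [ 0.21286975, -0.0308334 , -0.97659396]]), 't': array([ 98.64005508, 589.30432799, 646.12210769])}
scene {'vfov': 44.34729139930714, 'cx': 325.8512231608632, 'cy': 239.37266306643704, 'k1': -0.08606780590334548, 'R': array([[-0.34759435,  0.93763146, -0.00504039],
       [ 0.76719277,  0.28131139, -0.5764366 ],
       [-0.53906718, -0.20423306, -0.81712633]]), 't': array([ 196.97510178, -401.10772014, 1018.40013864])}
```

View pics/top1.png

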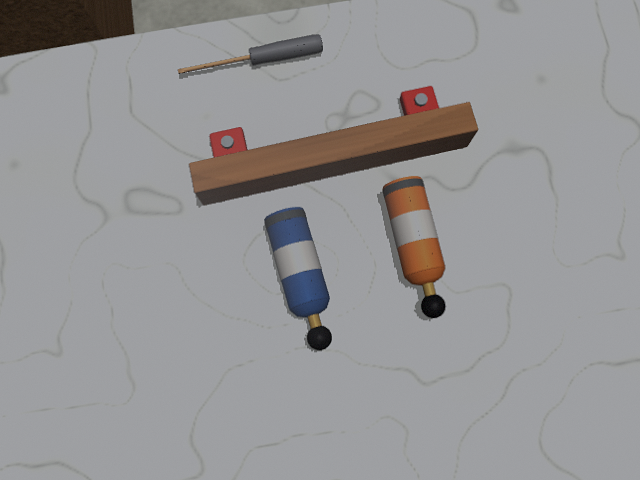

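View pics/scene1.png

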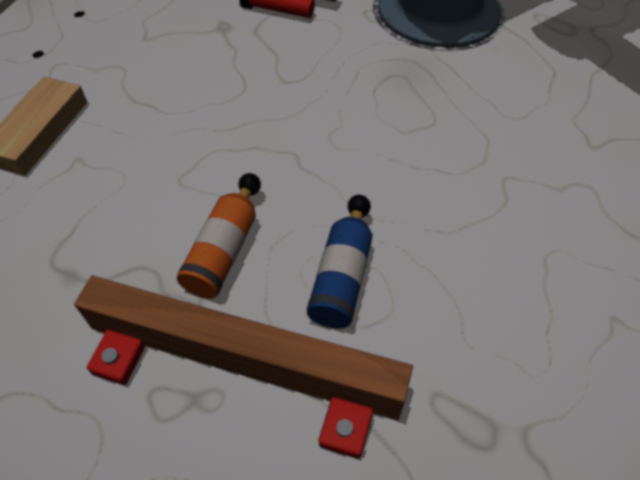

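```bash
python3 - <<'E'
from h import *
c=eyes.get_calibration('top'); d=eyes.get_calibration('scene')
P=lambda c,u,z:np.round(px2w(c,u,z),1)
print('ball',P(c,(319,337),26),P(d,(359,205),26)); print('orange ball',P(c,(432,306),26),P(d,(249,184),26))
print('base L,R',P(c,(265,218),26),P(c,(305,211),26))
print('neck/shoulder end', P(c,(315,321),26))
a,b=P(c,(204,203),0),P(c,(470,146),0); print('stop bottom',a,b,np.linalg.norm(a-b))
a,b=P(c,(197,191),60),P(c,(476,130),60); print('stop top',a,b,np.linalg.norm(a-b))
a,b=P(d,(412,365),60),P(d,(92,277),60); print('scene back/front?',a,b)
print('cam',-np.array(c['R']).T@c['t'])
E
```

```text
ball [487.6  12.4  26. ] [481.7  12.8  26. ]
orange ball [ 501.  -129.4   26. ] [ 497.5 -130.9   26. ]
base L,R [644.7  54.1  26. ] [645.1   3.1  26. ]
neck/shoulder end [507.4  13.9  26. ]
stop bottom [685.5 131.1   0. ] [ 703.7 -230.     0. ] 361.5583632001893
stop top [683.  128.8  60. ] [ 702.7 -222.4   60. ] 351.7520859923933
scene back/front? [680.2 132.7  60. ] [ 703.1 -222.3   60. ]
cam [446.25223115  19.4885673  758.26273246]
```

```bash
python3 - <<'E'
import cv2
i=cv2.imread('pics/top1.png')
cv2.imwrite('pics/c1.png',cv2.resize(i[110:360,180:490],None,fx=2.4,fy=2.4,interpolation=cv2.INTER_CUBIC))
E
```

```text
(no output)
```

View pics/c1.png

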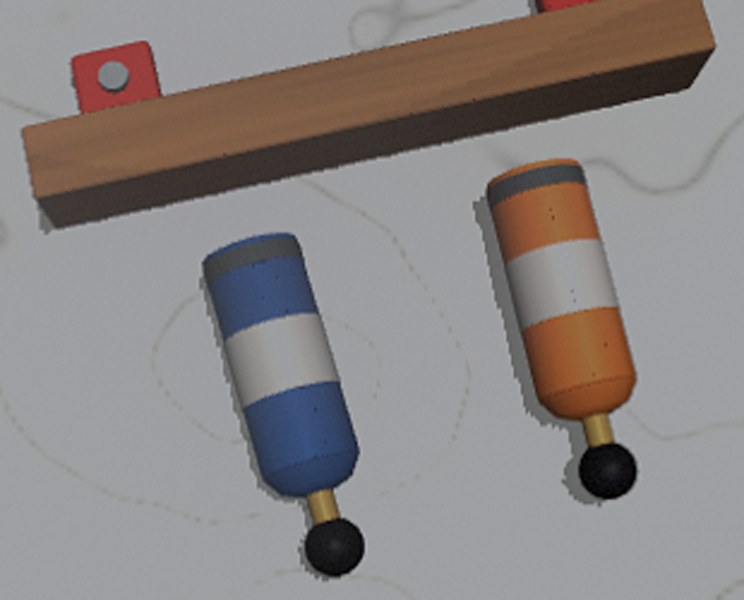

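```bash
cat > g.py <<'E'
import sys; from h import *
from scipy.spatial.transform import Rotation as Ro
s=monitor.sense(); R=Ro.from_euler('xyz',s['ee_rot']).as_matrix()
a=list(map(float,sys.argv[1:]))
print('t',round(s['time'],2),'pos',np.round(s['position'],1),'rot',np.round(np.degrees(s['ee_rot']),1),'F',np.round(s['wrist_force'],1),'w',round(s['gripper_width'],1))
print('tool delta',np.round(R.T@(np.array(a[:3])-s['position']),1))
E
python3 -m pendant '[[-1,-34,-34,0,-3],[-1,-34,-34,0,-3],[-1,-34,-34,0,-3],[-1,-34,-34,0,-3],[-1,-34,-34,0,-3],[-1,-34,-34,0,-3],[-1,-34,-34,0,-3],[-1,-34,-34,0,-3]]'; python3 g.py 486 12 150
```

```text
time: 0.9
position: [464.0, 266.9, 244.8]
ee_rot: [-3.137, -0.006, -3.101]
wrist_force: [0.9, 0.8, 0.1]
gripper_width: 85.2
t 0.9 pos [464.  266.9 244.8] rot [-179.8   -0.3 -177.7] F [0.9 0.8 0.1] w 85.2
tool delta [ -12.1 -255.2   95.8]
```

```bash

python3 -m pendant '[[-1,-2,-43,10,-1],[-1,-2,-43,10,-1],[-1,-2,-43,15,-1],[-1,-2,-43,20,-1],[-1,-3,-43,20,0],[-1,-2,-38,20,0],[-1,0,0,0,0],[-1,0,0,0,0]]'; python3 g.py 486 12 60
python3 - <<'E'
from h import *
im,c=snap('wrist','w1.png')
for X in [(486,12.4,26),(644,29,26),(689.7,29,0)]: print(w2px(c,X))
E
```

```text
time: 1.7
position: [499.8, 0.8, 146.8]
ee_rot: [-3.139, -0.004, -3.036]
wrist_force: [-0.4, 0.1, 0.3]
gripper_width: 85.4
t 1.7 pos [499.8   0.8 146.8] rot [-179.8   -0.3 -174. ] F [-0.4  0.1  0.3] w 85.4
tool delta [12.2 12.8 86.9]
[339.24374776 225.49600178]
[336.01815193 420.17793148]
[329.02861993 438.91623461]
```

View pics/w1.png

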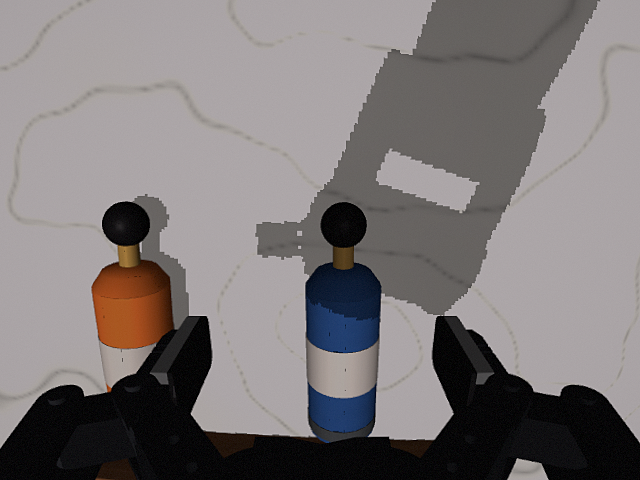

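```bash
python3 - <<'E'
from h import *
c=eyes.get_calibration('wrist')
print(px2w(c,(343.5,224),26), px2w(c,(341,405),26),px2w(c,(126,223),26))
print(px2w(c,(343.5,258),26),px2w(c,(341,372),26+26*.6))
E
```

```text
[484.48236894  15.33245617  26.        ] [628.33433589  31.48177694  26.        ] [ 498.88747674 -128.19432976   26.        ]
[507.78243524  18.22043926  26.        ] [586.53622198  25.57826453  41.6       ]
```

```bash

python3 -m pendant '[[-1,6,7,20,0],[-1,6,7,20,0],[-1,1,1,20,0],[-1,0,0,20,0],[-1,0,0,15,0],[-1,0,0,0,0]]'; python3 g.py 485.5 14 28
```

```text
time: 2.35
position: [487.3, 21.5, 53.6]
ee_rot: [-3.136, 0.005, -3.024]
wrist_force: [0.1, 0.1, 0.1]
gripper_width: 85.5
t 2.35 pos [487.3  21.5  53.6] rot [-179.7    0.3 -173.2] F [0.1 0.1 0.1] w 85.5
tool delta [ 2.8 -7.1 25.6]
```

```bash

python3 -m pendant '[[-1,2,-5,12,0],[-1,0,-1,10,0],[-1,0,0,0,0]]'; python3 g.py 485.5 14 27
```

```text
time: 2.65
position: [487.7, 16.2, 32.4]
ee_rot: [-3.135, 0.009, -3.02]
wrist_force: [-0.8, 1.1, -1.2]
gripper_width: 85.7
t 2.65 pos [487.7  16.2  32.4] rot [-179.6    0.5 -173. ] F [-0.8  1.1 -1.2] w 85.7
tool delta [ 2.5 -1.9  5.4]
```

```bash

python3 -m pendant '[[-1,2,-2,4,1],[0,0,0,0,0],[0.3,0,0,0,0],[1,0,0,0,0],[1,0,0,0,0],[1,0,0,0,0],[1,0,0,0,0]]'; python3 g.py 485.5 14 27
python3 - <<'E'
from h import *
im,c=snap('wrist','w2.png')
E
```

```text
time: 3.35
position: [487.2, 13.3, 29.9]
ee_rot: [-3.135, 0.012, -3.04]
wrist_force: [0.1, -0.9, -1.4]
gripper_width: 26.8
t 3.35 pos [487.2  13.3  29.9] rot [-179.6    0.7 -174.2] F [ 0.1 -0.9 -1.4] w 26.8
tool delta [1.6 0.9 2.9]
```

View pics/w2.png

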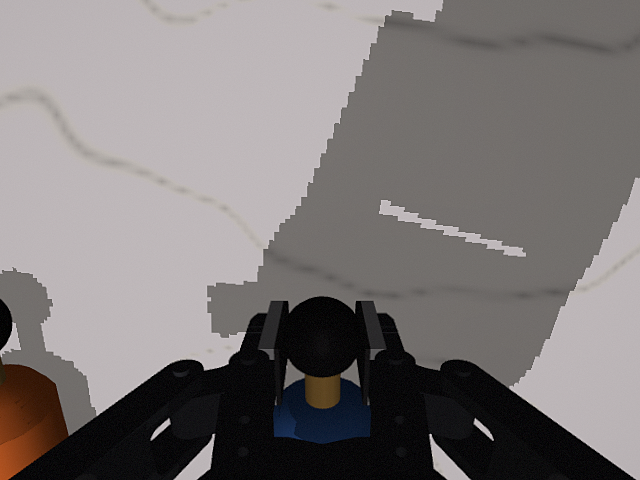

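```bash

python3 - <<'E'
from h import *
s=monitor.sense();c=eyes.get_calibration('wrist'); p=s['position']
print(s['gripper_width'],p,w2px(c,p),px2w(c,(322,336),26),px2w(c,(322,336),29))
E
```

```text
27.325771268522402 [487.17574288  13.25197328  29.876174  ] [316.6499075  344.97782736] [485.57599789  15.04625481  26.        ] [483.69594479  14.87154485  29.        ]
```

```bash

python3 -m pendant '[[0,0,0,0,0],[0,1,1,3,0],[0,1,0,3,0],[0.4,0,0,0,0],[1,0,0,0,0],[1,0,0,0,0],[1,0,0,0,0]]'; python3 g.py 485.5 14 26
```

```text
time: 4.1
position: [485.1, 14.1, 23.6]
ee_rot: [-3.134, 0.012, -3.039]
wrist_force: [-1.0, -0.1, 1.1]
gripper_width: 26.9
t 4.1 pos [485.1  14.1  23.6] rot [-179.6    0.7 -174.1] F [-1.  -0.1  1.1] w 26.9
tool delta [-0.4 -0.2 -2.4]
```

```bash

python3 -m pendant '[[1,-7,0,0,0],[1,-7,0,0,0],[1,-7,0,0,0],[1,-7,0,0,0],[1,-7,0,0,0],[1,0,0,0,0]]'; python3 g.py 529 19 26
```

```text
time: 4.7
position: [518.8, 18.0, 23.6]
ee_rot: [-3.136, 0.002, -3.039]
wrist_force: [2.2, 0.2, 1.0]
gripper_width: 27.1
t 4.7 pos [518.8  18.   23.6] rot [-1.797e+02  1.000e-01 -1.741e+02] F [2.2 0.2 1. ] w 27.1
tool delta [-10.3  -0.1  -2.4]
```

```bash

python3 -m pendant '[[1,-4,0,0,0],[1,-4,0,0,0],[1,0,0,0,0]]'; python3 g.py 529 19 26; python3 -m pendant '[[1,-3,0,0,0],[1,-3,0,0,0],[1,0,0,0,0]]'; python3 g.py 529 19 26
python3 - <<'E'
from h import *
im,c=snap('top','t2.png')
cv2.imwrite('pics/t2c.png',cv2.resize(im[110:360,180:490,::-1],None,fx=2.4,fy=2.4,interpolation=cv2.INTER_CUBIC))
E
```

```text
time: 5.0
position: [525.3, 18.9, 23.4]
ee_rot: [-3.136, -0.004, -3.038]
wrist_force: [-2.9, -0.1, 3.2]
gripper_width: 27.5
t 5.0 pos [525.3  18.9  23.4] rot [-179.7   -0.2 -174.1] F [-2.9 -0.1  3.2] w 27.5
tool delta [-3.7 -0.3 -2.6]
time: 5.3
position: [525.2, 19.0, 23.1]
ee_rot: [-3.137, -0.023, -3.037]
wrist_force: [1.5, -0.3, 2.3]
gripper_width: 27.3
t 5.3 pos [525.2  19.   23.1] rot [-179.8   -1.3 -174. ] F [ 1.5 -0.3  2.3] w 27.3
tool delta [-3.7 -0.5 -3. ]
```

View pics/t2c.png

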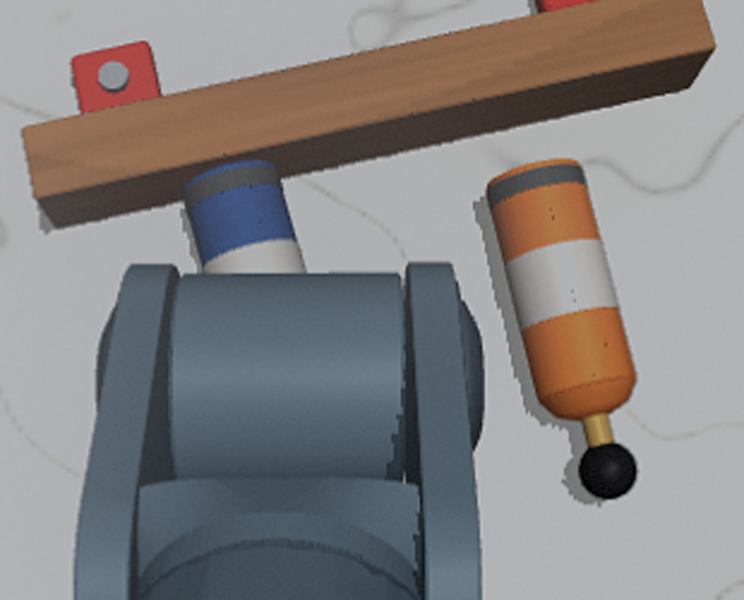

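```bash

python3 -m pendant '[[1,2,0,-9,0],[1,1,0,-9,0],[1,0,0,-9,0],[1,0,0,-9,0],[1,-1,0,-9,0],[1,-1,0,-8,0],[1,0,0,0,0]]'; python3 g.py 526 19 76; python3 g.py 533 19.6 99
```

```text
time: 6.05
position: [524.2, 19.8, 79.3]
ee_rot: [-3.138, -0.025, -3.037]
wrist_force: [-0.6, -0.5, -2.6]
gripper_width: 27.3
t 6.05 pos [524.2  19.8  79.3] rot [-179.8   -1.4 -174. ] F [-0.6 -0.5 -2.6] w 27.3
tool delta [-1.8 -0.9  3.3]
t 6.05 pos [524.2  19.8  79.3] rot [-179.8   -1.4 -174. ] F [-0.6 -0.5 -2.6] w 27.3
tool delta [ -8.2  -1.1 -19.9]
```

```bash

python3 -m pendant '[[1,-3,0,-7,0],[1,-4,0,-7,0],[1,-4,0,-7,0],[1,-5,0,-7,0],[1,-5,0,-6,0],[1,0,0,0,0]]'; python3 g.py 545.5 20.9 120; python3 g.py 562 22.6 136
```

```text
time: 6.65
position: [544.2, 22.8, 114.0]
ee_rot: [-3.14, -0.036, -3.036]
wrist_force: [-2.0, 0.3, -0.9]
gripper_width: 27.5
t 6.65 pos [544.2  22.8 114. ] rot [-179.9   -2.  -174. ] F [-2.   0.3 -0.9] w 27.5
tool delta [-0.8 -2.  -6. ]
t 6.65 pos [544.2  22.8 114. ] rot [-179.9   -2.  -174. ] F [-2.   0.3 -0.9] w 27.5
tool delta [-16.8  -2.1 -22.6]
```

```bash

python3 -m pendant '[[1,-2,0,-7,0],[1,-4,-1,-6,0],[1,-5,0,-6,0],[1,-6,0,-5,0],[1,0,0,0,0]]'; python3 g.py 562 22.6 136; python3 g.py 582.5 24.8 149
```

```text
time: 7.15
position: [564.9, 23.6, 139.6]
ee_rot: [-3.14, -0.032, -3.037]
wrist_force: [0.0, -0.9, -2.5]
gripper_width: 27.4
t 7.15 pos [564.9  23.6 139.6] rot [-179.9   -1.8 -174. ] F [ 0.  -0.9 -2.5] w 27.4
tool delta [ 2.8 -0.7  3.7]
t 7.15 pos [564.9  23.6 139.6] rot [-179.9   -1.8 -174. ] F [ 0.  -0.9 -2.5] w 27.4
tool delta [-17.3  -0.7  -9.9]
```

```bash

python3 - <<'E'
from h import *
im,c=snap('scene','s2.png')
cv2.imwrite('pics/s2c.png',cv2.resize(im[150:450,150:450,::-1],None,fx=2,fy=2,interpolation=cv2.INTER_CUBIC))
E
```

```text
(no output)
```

View pics/s2c.png

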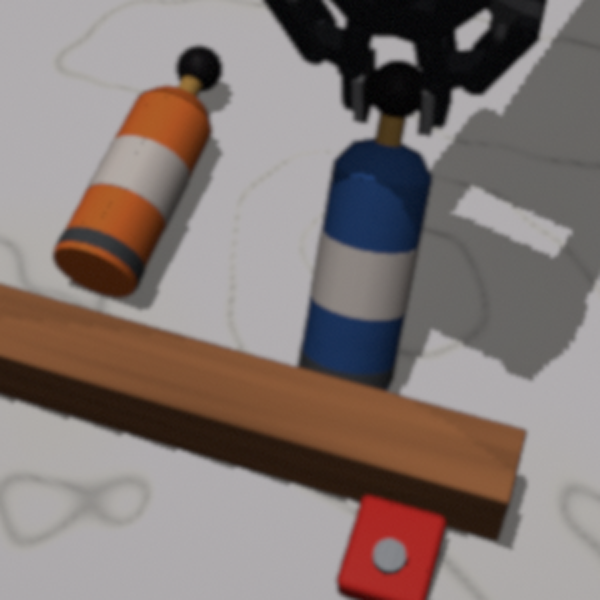

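```bash

python3 -m pendant '[[1,-5,0,-3,0],[1,-6,0,-3,0],[1,-6,0,-3,0],[1,-6,0,-3,0],[1,-6,0,-2,0],[1,-6,0,-2,0],[1,-6,0,-2,0],[1,0,0,0,0]]'; python3 g.py 605.8 27 156; python3 g.py 631.6 30 159
```

```text
time: 8.0
position: [608.5, 28.7, 156.7]
ee_rot: [-3.14, -0.036, -3.036]
wrist_force: [-0.5, -0.8, -3.2]
gripper_width: 27.3
t 8.0 pos [608.5  28.7 156.7] rot [-179.9   -2.1 -174. ] F [-0.5 -0.8 -3.2] w 27.3
tool delta [ 2.9 -1.4  0.8]
t 8.0 pos [608.5  28.7 156.7] rot [-179.9   -2.1 -174. ] F [-0.5 -0.8 -3.2] w 27.3
tool delta [-23.   -1.1  -3.2]
```

```bash

python3 -m pendant '[[1,-6,0,-1,0],[1,-6,0,-1,0],[1,-6,0,-1,0],[1,-6,0,0,0],[1,-6,0,0,0],[1,-6,0,0,0],[1,-5,0,0,0],[1,0,0,0,0]]'; python3 g.py 656 32 157
python3 -m pendant '[[1,-3,0,0,0],[1,0,0,0,0]]'; python3 g.py 656 32 157
python3 - <<'E'
from h import *
im,c=snap('scene','s3.png'); print(w2px(c,(656,32,160)),w2px(c,(656,32,52)),w2px(c,(656,32,0)))
cv2.imwrite('pics/s3c.png',cv2.resize(im[150:450,150:450,::-1],None,fx=2,fy=2,interpolation=cv2.INTER_CUBIC))
E
```

```text
time: 8.8
position: [653.4, 33.3, 158.4]
ee_rot: [-3.14, -0.036, -3.037]
wrist_force: [-1.1, 0.3, -1.2]
gripper_width: 27.2
t 8.8 pos [653.4  33.3 158.4] rot [-179.9   -2.  -174. ] F [-1.1  0.3 -1.2] w 27.2
tool delta [-2.5 -1.5  1.3]
time: 9.0
position: [656.6, 33.7, 158.1]
ee_rot: [-3.141, -0.036, -3.037]
wrist_force: [-1.0, -0.3, -0.3]
gripper_width: 27.7
t 9.0 pos [656.6  33.7 158.1] rot [-179.9   -2.  -174. ] F [-1.  -0.3 -0.3] w 27.7
tool delta [ 0.8 -1.6  1.1]
[323.78725167 260.51733807] [324.60534024 316.9110962 ] [324.92078934 338.58654808]
```

View pics/s3c.png

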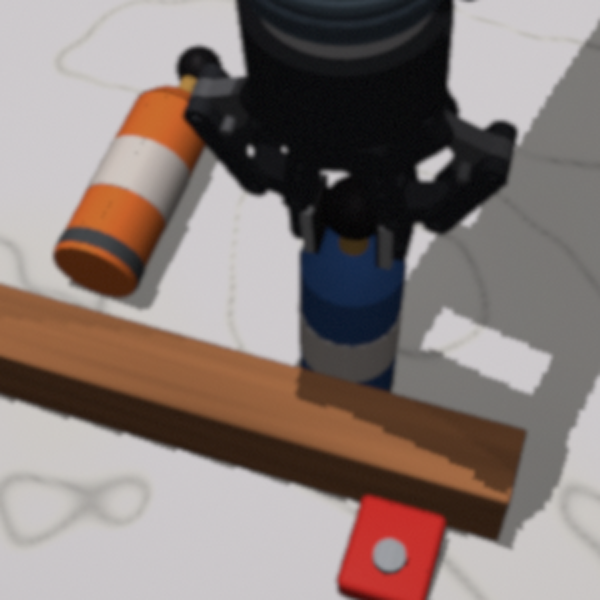

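```bash

python3 -m pendant '[[1,0,0,2,0],[1,0,0,0,0]]'; python3 g.py 656 32 157
python3 - <<'E'
from h import *
im,c=snap('wrist','w3.png')
E
```

```text
time: 9.25
position: [657.6, 33.7, 158.1]
ee_rot: [-3.14, -0.032, -3.037]
wrist_force: [-1.1, 0.0, -4.1]
gripper_width: 27.3
t 9.25 pos [657.6  33.7 158.1] rot [-179.9   -1.8 -174. ] F [-1.1  0.  -4.1] w 27.3
tool delta [ 1.7 -1.5  1.1]
```

View pics/w3.png

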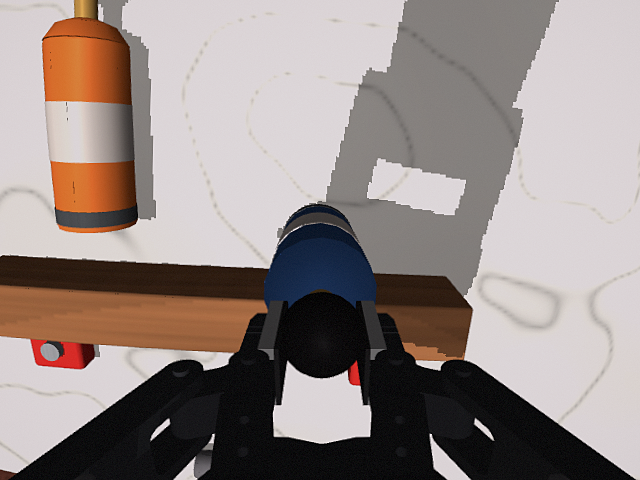

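```bash

python3 - <<'E'
from h import *
c=eyes.get_calibration('wrist'); p=monitor.sense()['position']
print('ball',px2w(c,(321,335),160), w2px(c,p))
for tilt in (-10,-5,0,5,10):   # + = base nearer robot (cap leaning to stop)
    t=np.radians(tilt); u=np.array([np.sin(t)*.994,np.sin(t)*.105,np.cos(t)]); n=np.array([-np.cos(t)*.994,-.105*np.cos(t),np.sin(t)])
    B=np.array([p[0]-1.5,p[1],160])
    print(tilt,[w2px(c,B-u*(160-h)+26*n).round(1)[1] for h in (0,45,75,118)])
print(px2w(c,(472,305),60),px2w(c,(300,266),0))
E
```

```text
ball [652.00767616  34.72387084 160.        ] [316.73284013 344.9702691 ]
-10 [np.float64(234.5), np.float64(240.5), np.float64(245.9), np.float64(256.7)]
-5 [np.float64(216.4), np.float64(225.4), np.float64(233.5), np.float64(249.7)]
0 [np.float64(198.2), np.float64(210.3), np.float64(221.2), np.float64(243.0)]
5 [np.float64(179.8), np.float64(195.3), np.float64(209.0), np.float64(236.7)]
10 [np.float64(161.2), np.float64(180.2), np.float64(197.0), np.float64(230.9)]
[677.63571306 134.0328256   60.        ] [684.19788385  21.39626768   0.        ]
```

```bash

python3 -m pendant '[[0.4,0,0,0,0],[0.2,0,0,0,0],[0,0,0,0,0],[-0.5,0,0,0,0],[-1,0,0,0,0],[-1,0,0,0,0],[-1,0,0,0,0]]'; python3 -m pendant '[[-1,0,0,-10,0],[-1,0,0,-20,0],[-1,0,0,-20,0],[-1,5,0,-20,0],[-1,30,0,-20,0],[-1,40,0,-10,0],[-1,40,0,0,0],[-1,40,0,0,0]]';python3 -m pendant '[[-1,40,0,0,0],[-1,40,0,0,0],[-1,40,0,0,0],[-1,0,0,0,0],[-1,0,0,0,0]]'
python3 - <<'E'
from h import *
im,c=snap('top','t4.png'); print(w2px(c,(656,33,0)),w2px(c,(656,33,160)))
snap('scene','s4.png')
cv2.imwrite('pics/t4c.png',np.hstack([im[80:380,170:490,::-1],cv2.imread('pics/s4.png')[150:450,130:450]]))
E
```

```text
time: 10.0
position: [659.0, 33.4, 159.2]
ee_rot: [-3.139, -0.027, -3.037]
wrist_force: [-0.2, 0.8, -0.0]
gripper_width: 85.4
time: 10.8
position: [507.2, 17.0, 272.6]
ee_rot: [-3.137, -0.021, -3.036]
wrist_force: [0.3, -0.4, -0.1]
gripper_width: 85.6
time: 11.3
position: [380.9, 4.2, 279.4]
ee_rot: [-3.133, -0.011, -3.036]
wrist_force: [-1.1, -0.1, -0.4]
gripper_width: 85.3
[281.43489176 212.0656101 ] [272.12572296 172.12755123]
```

View pics/t4c.png

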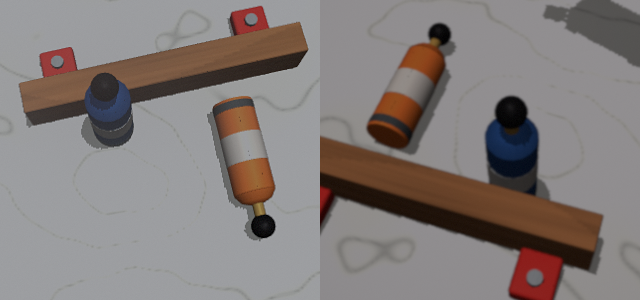

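```bash

python3 - <<'E'
from h import *
c=eyes.get_calibration('top'); d=eyes.get_calibration('scene')
print('ball',px2w(c,(275,166),160),px2w(d,(321,262),160)); print('near rim',px2w(c,(285,226.5),0)); print('orange ball',px2w(c,(433,306),26))
E
```

```text
ball [662.14651888  29.00934397 160.        ] [658.34218789  30.2129713  160.        ]
near rim [636.11289929  31.47037632   0.        ]
orange ball [ 500.80930855 -130.61153326   26.        ]
```

```bash
python3 -c "
from plant import workorder; print(workorder.finish_job())"
```

```text
the job is handed in; nothing more can be done
None
```

The blue cylinder is standing upright and free against the bench stop, and I have handed the job in. No verdict was returned.

- **What I did:** I gripped the black ball cap and slid the cylinder about 40 mm, until it would go no further and the picture showed its base at the stop. I then raised the cap along an arc that kept the base down and braced, released it upright, and backed the arm away. The arm had finished by about 11 s.
- **Blue cylinder:** the ball and the base centre both come out at x ≈ 662 mm from the top picture, so it is upright within the measuring error. The base is about 26 mm in front of the face, which is touching or nearly so.
- **Orange cylinder:** its ball is at (501, −131) mm, about 1 mm from where it started.
- **Disagreements:**
  - The scene and top cameras differ by 4–6 mm in x for the blue cap.
  - The gripper read about 27 mm on the 30 mm ball. I opened and gripped again, the reading did not change, and the grip held throughout.
  - Partway up, the cap was about 6 mm lower than planned; I corrected it in the next move.

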